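# Put the washed smallwares away on the prep table

## Task

Sort the washed smallwares on the steel prep table into where they belong: the big shaker into the big bay of the caddy and the small shaker into its small bay, both ramekins side by side on the round tray, and the turner lying flat and lengthways in the long narrow tray. Everything must stand upright (the turner lie with its flat underside down) on the floor of its own holder and be let go, and the mustard jar and the timer must stay where they are.

Things in the scene. Friction and masses are not known exactly. Their poses are not given: they have to be found in the camera images.
- big_shaker: The fatter, taller of two plain steel shakers: an upright solid cylinder, 58 mm diameter, 90 mm tall, sides straight up to 74 mm, then a perforated dome. Origin at the centre of its underside, z up its axis. About 160 g.
- small_shaker: The slimmer, shorter steel shaker: an upright solid cylinder, 38 mm diameter, 70 mm tall, sides straight up to 54 mm, then a perforated dome. Origin at the centre of its underside, z up its axis. About 80 g.
- ramekin_a: White ceramic ramekin, an open round straight-sided cup, 62 mm outer diameter, 45 mm tall, wall 4 mm, standing mouth up. Origin at the centre of its underside, z up. About 150 g. Same as ramekin_b.
- ramekin_b: White ceramic ramekin, an open round straight-sided cup, 62 mm outer diameter, 45 mm tall, wall 4 mm, standing mouth up. Origin at the centre of its underside, z up. About 150 g. Same as ramekin_a.
- turner: Small kitchen turner lying flat, 160 mm long along its x axis. Wooden handle bar from x = -80 to +15 mm, 24 mm wide (y), 28 mm high; then a short shank; then a flat black blade from x = +28 to +80 mm, 50 mm wide, 4 mm thick. The whole underside lies at z = 0. Origin halfway along its length on the underside; centre of mass near x = -20 mm, on the handle, a good place to grip across y. z up. About 120 g.
- caddy: White open shaker caddy, 88 mm (x) by 148 mm (y) outside, walls 4 mm thick, 30 mm tall, floor 4 mm thick; one cross wall parts it into two bays. Big bay: 80 mm square inside, centre at y = +30 mm. Small bay: 80 mm (x) by 56 mm (y) inside, centre at y = -42 mm (the big shaker does not go into it). Origin at the centre of its underside. Fixed to the table. z up.
- round_tray: Round shallow metal tray, 192 mm outer diameter, about 182 mm across the inner floor, floor 4 mm thick, rim 15 mm high. Origin at the centre of its underside. Fixed to the table. z up.
- long_tray: Narrow rectangular grey utensil tray, 84 mm (x) by 204 mm (y) outside, walls 4 mm thick, 16 mm tall, floor 4 mm thick (inside 76 by 196 mm; its long side runs along y). Origin at the centre of its underside. Fixed to the table. z up.
- mustard_jar: Bystander: closed glass jar, 60 mm diameter, 85 mm tall, standing loose beyond the trays. Origin at the centre of its underside. Leave it alone.
- timer: Bystander: white round kitchen timer, 68 mm diameter, 56 mm tall with a 24 mm knob on top, standing loose beyond the trays. Origin at the centre of its underside. Leave it alone.
Mind the look-alikes: they are no part of the job. Leave any red look-alike of the small_shaker alone.

How it is judged:
At the end, for the whole second after the job is handed in: Big shaker in the caddy's big bay, small shaker in its small bay, both ramekins on the round tray (within 66 mm of its centre), turner flat in the long tray; each on its holder's floor (underside within 10 mm of the holder's), within 0.12 rad of upright, at rest (y of big_shaker in the frame of caddy between 0.014 and 0.046 m and x of big_shaker in the frame of caddy between -0.026 and 0.026 m and z of each of big_shaker, small_shaker in the frame of caddy below 0.01 m and angle between each of big_shaker, small_shaker, ramekin_a, ramekin_b, turner's own z axis and vertical below 0.12 rad and linear speed of each of big_shaker, small_shaker, ramekin_a, ramekin_b, turner below 0.02 m/s and angular speed of each of big_shaker, small_shaker, ramekin_a, ramekin_b, turner below 0.2 rad/s and y of small_shaker in the frame of caddy between -0.056 and -0.028 m and x of small_shaker in the frame of caddy between -0.026 and 0.026 m and horizontal distance between each of ramekin_a, ramekin_b and round_tray below 0.066 m and z of each of ramekin_a, ramekin_b in the frame of round_tray below 0.01 m and x of turner in the frame of long_tray between -0.022 and 0.022 m and y of turner in the frame of long_tray between -0.026 and 0.026 m and z of turner in the frame of long_tray below 0.01 m); the robot touches nothing.
It fails at once if the mustard jar pushed more than 20 mm or tipped (distance of mustard_jar from where it was at the start of the episode above 0.02 m or angle between mustard_jar's own z axis and vertical above 0.3 rad).
It fails at once if the timer pushed more than 20 mm or tipped (distance of timer from where it was at the start of the episode above 0.02 m or angle between timer's own z axis and vertical above 0.3 rad).
It also fails if it takes over 134 s, if anything falls off the work surface, if the arm or the gripper's body presses on something with over 40 N, if the wrist force passes 120 N, or if a joint passes its speed limit or range.

## Robot

A 7-joint arm with a two-finger parallel gripper is mounted at the origin on the work surface. World frame = base frame: x ahead of the robot, y to its left, z up, the work surface at z = 0. Lengths are in m, angles in rad, forces in N, time in s.
With the tool pointing down it reaches from about 0.425 to 0.925 m from the base axis. Payload 6.8 kg.
Tool frame: the origin (TCP) lies on the front face of the gripper's body, between the roots of the fingers; the fingertips stand 73 mm ahead of it and the grasp point (between the pads) lies r.pinch_z ahead of it (r.pinch_z is the distance from the TCP to the grasp point, in m); z points along the fingers, y is the direction in which the jaws open and shut (so a half turn about z gives the same grasp; the last joint's range is limited). The gripper opens to 85 mm and grips with 20 to 120 N. Pads are 22 mm wide; open, the fingers measure 114 mm over their backs; the gripper's body (76 mm by 85 mm) begins 54 mm behind the grasp point. The pads swing forward as they close: fully open they stand 13 mm farther back than shut.
Start: joints at [-1.45, 0.477, 0.022, 1.555, -0.011, 1.109, -0.083], TCP at [0.153, 0.657, 0.304] pointing down, gripper open.
Joint ranges: [-2.96, 2.96], [-0.34, 2.1], [-1.41, 1.46], [0.24, 2.44], [-1.37, 4.51], [0.17, 1.92], [-2.96, 2.96]. Speed limits (rad/s): [2.39, 2.39, 3.14, 3.14, 3.14, 3.14, 3.14].

## Interface

Orientations are given as a rotation vector (axis times angle).
In Python, from bench import readout, grab_frame, r, search_frame, masks_of, tip_of gives the robot as it stands.
- The arm moves only by the tool step_arm, never from a script. Its argument "commands" is a list of rows, each a list of 7 numbers: the shift along the tool's x, y, z as a fraction of full scale, then the turn, a rotation vector about the tool's x, y, z as a fraction of full scale, then the gripper's target within -1 to 1 (shut at 1, half-way at 0, fully open at -1). In form: [[tx, ty, tz, ax, ay, az, hand], ...]. A call has exactly 10 rows; each row is the pose to reach, as a shift and turn from the pose measured when the call began, along the tool's axes at that moment, turning the shorter way round; what a row does not reach only later rows make up. Full scale, the value 1, is 500 mm for a shift and 360 degrees for a turn. A row lasts 1/8 s, in which the tool goes at most 62.5 mm and 10.7 degrees, less where a joint would pass 70% of its speed; a pose out of reach is approached as far as the arm can. A call with a number of a shift or a turn outside -1 to 1 is refused whole. A call with a gripper value outside its range is refused whole. The fingers move at their own pace and stop on an object; "newtons" is the grip in N (left out, the last holds). Time passes only in rows, so rows that repeat a pose let the fingers close, or fill a call up. It gives the time, the measured TCP pose, the force and the opening at its end, in the units of the state.
- readout.get_obs(): the state, without advancing time (a new reading comes with each control period).
- grab_frame(name): name is "side" or "top"; returns a dict with "img" (400x640x3 uint8, red, green, blue), "K" (3x3 intrinsics, pixels), "world_to_cam" (4x4, takes a point from world to camera coordinates). Camera axes: x right, y down, z forward; pixel columns grow to the right and rows downward; lengths in m; the calibration is good to about 2 mm. A picture is of the moment at which its call begins. There is no depth.
- r.hand_in(): hands the job in, once; it reports no verdict.
Trained networks look in a picture, given as the dict that the camera call returned (one of the last four; its "shot" number tells which), for a name from the list of things; names that differ only in an ending like _2 or _b are one class to them, and where a whole thing is asked for, a point or a joint stands for the part that bears it (a point fixed in the world has none). Each returns a list of dicts, best first, with "p" (0 to 1); they miss things now and then, are a little off and sometimes report something else, mostly with a low value. They report only what shows in the picture. A call takes as long as a camera call. They do not tell look-alikes from the thing itself.
- search_frame(thing, picture): "extent" ([centre column, centre row, width, height] in pixels, round what is visible of it).
- masks_of(thing, picture): "pixels" (400x640 bool, what is visible of it) and "extent" ([centre column, centre row, width, height] in pixels, round what is visible of it).
- tip_of(thing, picture): "point" ([column, row] in pixels: a listed point, or the origin of a listed thing).
The state is a dict: "clock": time; "joints": joint angles; "qvel": joint speeds; "tau": joint torques, N m; "tcp_pos": TCP position; "orientation": TCP orientation; "contact_force": force on the tool from outside, world axes, zero at the start; "moment": the same for the moment, N m; "grip_width": finger opening in m.
Only numpy, scipy, OpenCV 4.12 (cv2) and the standard library are available. Lean on these libraries where they do the work, as an engineer would, in place of code of your own. Each camera call takes 0.05 s, during which the arm holds its last target. There are 200 camera calls.

## Working session

There is one attempt and no reset: what is moved stays moved. The work goes in short steps, Python scripts to look and compute and a tool call to move; the robot and the scene stay as the last step left them, time stands still between calls to the robot, and variables do not carry over. Pictures are saved under pics/ and viewed, about 12 in all and at most 16, crops included, and the job is handed in when it is done.

Besides the shell and the picture viewer there is one more tool, called as name(argument=value, ...), one argument or row to a line, values as JSON. step_arm: Moves the arm, as the interface text tells. Its arguments: {"type":"object","properties":{"commands":{"type":"array"},"newtons":{"type":"number"}},"required":["commands"]}

```bash
mkdir -p pics
cat > h.py <<'E'
import numpy as np, cv2
from bench import readout, grab_frame, r, search_frame, masks_of, tip_of
def back(f,uv,z):
    K=f["K"];T=f["world_to_cam"];R=T[:3,:3];c=-R.T@T[:3,3]
    d=R.T@np.linalg.inv(K)@np.array([uv[0],uv[1],1.]);return (c+d*(z-c[2])/d[2])
def proj(f,p):
    T=f["world_to_cam"];q=f["K"]@(T[:3,:3]@np.array(p)+T[:3,3]);return q[:2]/q[2]
def save(f,n,crop=None,s=1):
    im=f["img"][:,:,::-1]
    if crop: im=im[crop[1]:crop[3],crop[0]:crop[2]]
    cv2.imwrite("pics/"+n,cv2.resize(im,None,fx=s,fy=s,interpolation=cv2.INTER_CUBIC))
E
python3 - <<'E'
from h import *
np.set_printoptions(precision=3,suppress=True)
o=readout.get_obs();print(o["clock"],o["tcp_pos"],o["orientation"],o["grip_width"],r.pinch_z)
for n in ["top","side"]:
    f=grab_frame(n);save(f,n+"0.png",None,1.25)
    T=f["world_to_cam"];print(n,-T[:3,:3].T@T[:3,3])
    for t in "big_shaker small_shaker ramekin_a turner caddy round_tray long_tray mustard_jar timer".split():
        for d in tip_of(t,f)[:3]:
            print(t,round(d["p"],2),np.array(d["point"]),back(f,d["point"],0)[:2])
E
```

```text
0.0 [0.153 0.657 0.303] [-0.359 -3.121  0.003] 0.08523519079481838 0.0539
top [ 0.345 -0.011  0.973]
big_shaker 0.89 [437.2 296.4] [ 0.326 -0.307]
small_shaker 0.56 [314.  237.2] [0.444 0.012]
ramekin_a 0.9 [256.5 242.3] [0.417 0.158]
ramekin_a 0.89 [383.2 243.3] [ 0.445 -0.166]
turner 0.88 [196.8 264.1] [0.348 0.302]
caddy 0.96 [319.9 150. ] [0.68  0.019]
round_tray 0.68 [466.6 215.3] [ 0.538 -0.378]
long_tray 0.6 [180.3 189.7] [0.536 0.377]
mustard_jar 0.71 [250.8 126.1] [0.731 0.215]
timer 0.92 [405.6 145.1] [ 0.716 -0.211]
side [ 0.375 -0.74   0.649]
big_shaker 0.67 [260.7 359.1] [ 0.336 -0.305]
small_shaker 0.89 [295.6 232.6] [0.445 0.007]
small_shaker 0.63 [262.4 252.7] [ 0.363 -0.042]
ramekin_a 0.74 [307.9 286.5] [ 0.444 -0.163]
ramekin_a 0.73 [276.6 197.9] [0.418 0.154]
turner 0.65 [247.3 171.2] [0.353 0.302]
caddy 0.71 [391.2 215.4] [0.682 0.014]
caddy 0.69 [303.7 148. ] [0.53  0.391]
round_tray 0.66 [389.3 376.7] [ 0.54  -0.387]
long_tray 0.65 [305.5 146.2] [0.537 0.401]
mustard_jar 0.63 [382.8 171. ] [0.724 0.208]
timer 0.87 [449.8 280.4] [ 0.728 -0.215]
timer 0.47 [247.5 171. ] [0.353 0.303]
```

View pics/top0.png

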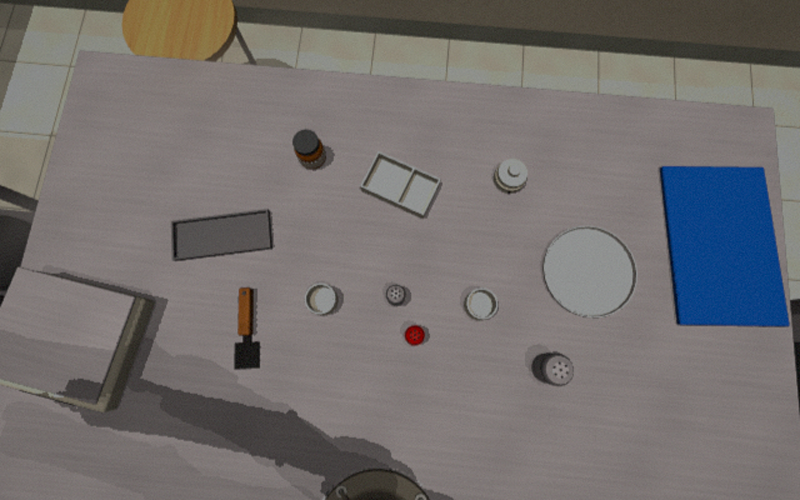

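View pics/side0.png

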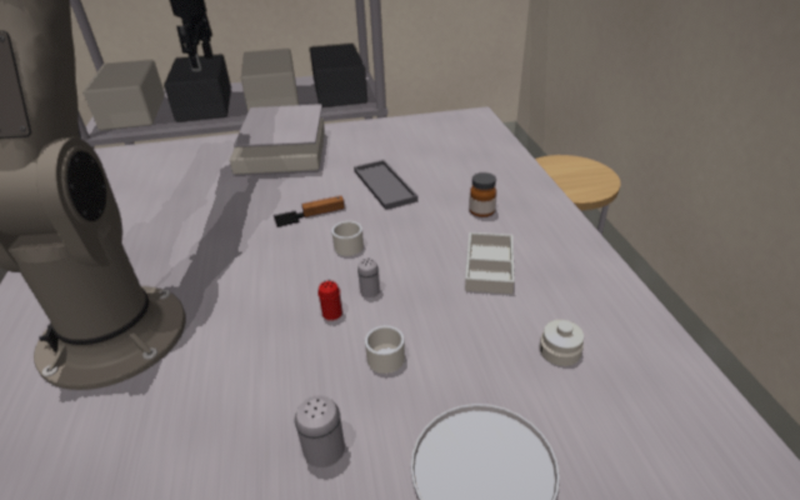

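The steel small shaker is at top px (316,235); the red look-alike, with the same shape, is at (332,268). The task names a plain steel shaker, so the grey one is the target. I'll confirm it in a crop and fit the poses from masks in both views.

```bash
cat > fit.py <<'E'
from h import *
from scipy.optimize import minimize
np.set_printoptions(precision=4,suppress=True)
a=np.linspace(0,2*np.pi,40)
def cyl(rs): return [np.array([[R*np.cos(t),R*np.sin(t),z] for R,z in rs for t in a])]
def box(x0,x1,y0,y1,z0,z1): return np.array([[x,y,z] for x in(x0,x1) for y in(y0,y1) for z in(z0,z1)])
M=dict(big_shaker=cyl([(.029,0),(.029,.074),(.0205,.086),(.008,.09)]),small_shaker=cyl([(.019,0),(.019,.054),(.0135,.066),(.005,.07)]),
 ramekin_a=cyl([(.031,0),(.031,.045)]),round_tray=cyl([(.096,0),(.096,.015)]),
 turner=[box(-.08,.015,-.012,.012,0,.028),box(.015,.028,-.005,.005,0,.01),box(.028,.08,-.025,.025,0,.004)],
 caddy=[box(-.044,.044,-.074,.074,0,.03)],long_tray=[box(-.042,.042,-.102,.102,0,.016)])
def sil(f,n,p,z=0):
    m=np.zeros((400,640),np.uint8);c,s=np.cos(p[2]),np.sin(p[2])
    for P in M[n]:
        Q=np.c_[c*P[:,0]-s*P[:,1]+p[0],s*P[:,0]+c*P[:,1]+p[1],P[:,2]+z]
        uv=np.array([proj(f,q) for q in Q]);h=cv2.convexHull((uv*16).astype(np.int32))
        b=np.zeros_like(m);cv2.fillConvexPoly(b,h,1,shift=4);m|=b
    return m>0
def fit(n,p0,frames,yaw=False,z=0):
    ms=[]
    for f in frames:
        best=None
        for d in masks_of(n,f):
            ys,xs=np.nonzero(d["pixels"])
            if len(xs)==0: continue
            e=np.hypot(*(np.array([xs.mean(),ys.mean()])-np.argwhere(sil(f,n,p0,z))[:,::-1].mean(0)))
            if best is None or e<best[0]: best=(e,d["pixels"])
        if best and best[0]<20: ms.append((f,best[1]))
    def cost(q):
        p=[q[0],q[1],q[2] if yaw else 0];c=0
        for f,m in ms:
            s=sil(f,n,p,z);c+=1-(s&m).sum()/max(1,(s|m).sum())
        return c/len(ms)
    x0=np.array(p0,float);S=np.array([x0]+[x0+np.eye(3)[i]*[.01,.01,.15][i] for i in range(3 if yaw else 2)])
    if not yaw: S=S[:,:2]
    R=minimize(cost,S[0],method="Nelder-Mead",options=dict(initial_simplex=S,maxiter=90,xatol=3e-4,fatol=1e-3))
    return R.x,1-R.fun,len(ms)
E
python3 - <<'E'
from fit import *
fs=[grab_frame("top"),grab_frame("side")]
for n,p,y in [("big_shaker",(.331,-.306,0),0),("small_shaker",(.445,.01,0),0),("ramekin_a",(.418,.156,0),0),("ramekin_a",(.445,-.165,0),0),("turner",(.35,.302,3.1),1),("caddy",(.68,.017,-.4),1),("round_tray",(.539,-.382,0),0),("long_tray",(.537,.385,.1),1)]:
    print(n,*fit(n,p,fs,y))
f=fs[0];save(f,"crop.png",(180,100,400,300),3.5)
E
```

```text
big_shaker [ 0.3328 -0.3034] 0.9400428984783996 2
small_shaker [0.4445 0.0077] 0.8928332594770978 2
ramekin_a [0.4234 0.1559] 0.8944687853335487 2
ramekin_a [ 0.4439 -0.1643] 0.9347396254304488 2
turner [0.3542 0.3001 3.278 ] 0.8415505617977528 2
caddy [ 0.6829  0.0197 -0.366 ] 0.9532239872885749 2
round_tray [ 0.535  -0.3866] 0.9697547921765006 2
long_tray [0.5386 0.3847 0.2259] 0.9387410200331214 2
```

View pics/crop.png

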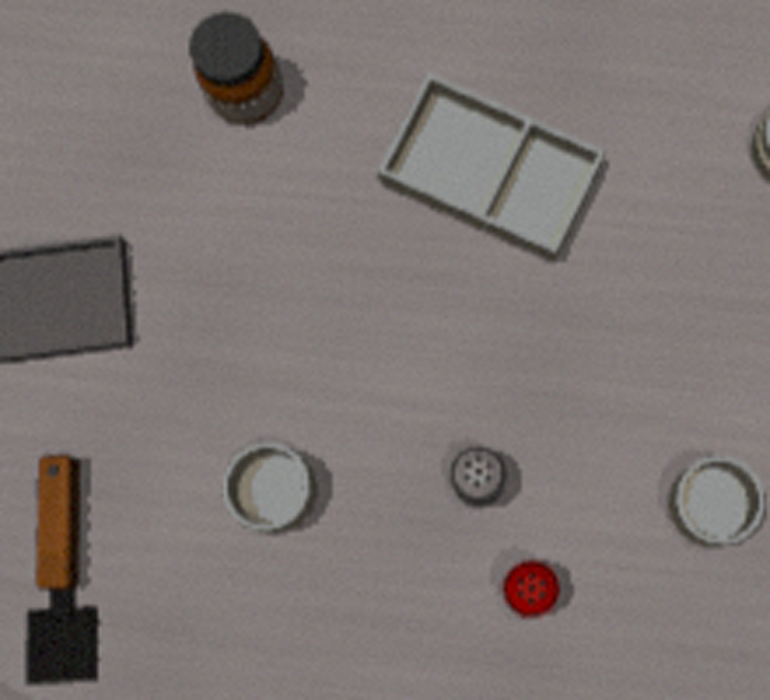

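The crop confirms it: the grey shaker is at crop (478,475), the red one at (531,588). The turner's handle points away from the robot and its blade points towards it. Next is a small planner for the rows.

```bash
cat > plan.py <<'E'
from h import *
from scipy.spatial.transform import Rotation as Ro
import sys,json
np.set_printoptions(precision=3,suppress=True)
# usage: plan.py x y z psi [x y z psi ...]; prints row (without hand), rows needed from previous
def rot(p): return np.c_[[-np.sin(p),np.cos(p),0],[np.cos(p),np.sin(p),0],[0,0,-1]]
o=readout.get_obs();R0=Ro.from_rotvec(o["orientation"]).as_matrix();p0=np.array(o["tcp_pos"])
psi0=np.arctan2(R0[1,1],R0[0,1])
print("t",round(o["clock"],2),"tcp",p0,"psi",round(psi0,3),"j",np.array(o["joints"]),"w",round(o["grip_width"],4),"F",np.array(o["contact_force"]))
v=np.array(list(map(float,sys.argv[1:]))).reshape(-1,4);pp,ps=p0,psi0
for q in v:
    s=R0.T@(q[:3]-p0)/.5;R=R0.T@rot(q[3]);a=Ro.from_matrix(R).as_rotvec()/(2*np.pi)
    n=max(np.linalg.norm(q[:3]-pp)/.0625,abs(np.angle(np.exp(1j*(q[3]-ps))))/np.radians(10.7))
    print([float(x) for x in np.r_[s,a].round(3)],"rows",round(n,1));pp,ps=q[:3],q[3]
E
python3 plan.py .374 .303 .2 1.707 .374 .303 .12 1.707
python3 - <<'E'
from h import *
f=grab_frame("top")
a=back(f,(198,295),.004);b=back(f,(196.3,230.6),.028);print(a,b,np.arctan2(*(a-b)[[1,0]]),(a+b)/2)
E
```

```text
t 1.9 tcp [0.153 0.657 0.304] psi 1.342 j [-1.45   0.477  0.022  1.555 -0.011  1.109 -0.083] w 0.0854 F [-0.327  0.398 -0.924]
[-0.591, -0.59, 0.208, 0.0, 0.0, -0.058] rows 6.9
[-0.591, -0.59, 0.368, 0.0, 0.0, -0.058] rows 1.3
[0.27404093 0.28515027 0.004     ] [0.42996598 0.30757498 0.028     ] -2.998754832848621 [0.35200346 0.29636262 0.016     ]
```

step_arm(
  commands=[
    [-0.592,-0.592,0.208,0,0,-0.058,-1],
    [-0.592,-0.592,0.208,0,0,-0.058,-1],
    [-0.592,-0.592,0.208,0,0,-0.058,-1],
    [-0.592,-0.592,0.208,0,0,-0.058,-1],
    [-0.592,-0.592,0.208,0,0,-0.058,-1],
    [-0.592,-0.592,0.208,0,0,-0.058,-1],
    [-0.592,-0.592,0.208,0,0,-0.058,-1],
    [-0.592,-0.592,0.208,0,0,-0.058,-1],
    [-0.592,-0.592,0.368,0,0,-0.058,-1],
    [-0.592,-0.592,0.368,0,0,-0.058,-1],
  ],
  newtons=50,
)

```text
clock: 3.2
tcp_pos: [0.3727, 0.3021, 0.1177]
orientation: [0.215, -3.131, 0.003]
contact_force: [-1.3, 0.1, -0.3]
grip_width: 0.0857
```

```bash
python3 plan.py .373 .302 .078 1.71 .373 .302 .25 1.71
python3 - <<'E'
from h import *
f=grab_frame("side");save(f,"s1.png",(150,60,350,230),3.5)
E
```

```text
t 3.2 tcp [0.373 0.302 0.118] psi 1.708 j [-0.841  0.443  0.037  2.157 -0.032  0.545  0.927] w 0.0857 F [-1.308  0.119 -0.324]
[-0.001, -0.0, 0.079, -0.0, -0.0, -0.0] rows 0.6
[0.0, -0.001, -0.265, -0.0, -0.0, -0.0] rows 2.8
```

View pics/s1.png

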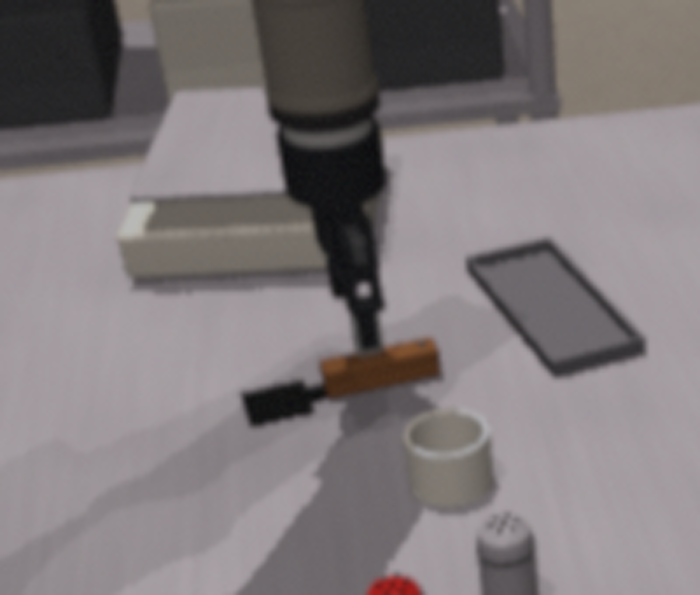

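The side view shows the jaws straddling the handle (crop (370,350)). Descend and grip.

step_arm(
  commands=[
    [0,0,0.08,0,0,0,-1],
    [0,0,0.08,0,0,0,-1],
    [0,0,0.08,0,0,0,1],
    [0,0,0.08,0,0,0,1],
    [0,0,0.08,0,0,0,1],
    [0,0,0.08,0,0,0,1],
    [0,0,0.08,0,0,0,1],
    [0,0,0.08,0,0,0,1],
    [0,0,-0.06,0,0,0,1],
    [0,0,-0.06,0,0,0,1],
  ],
  newtons=50,
)

```text
clock: 4.5
tcp_pos: [0.3741, 0.3034, 0.1499]
orientation: [-0.215, 3.133, 0.003]
contact_force: [1.0, -0.2, -2.2]
grip_width: 0.0228
```

```bash
python3 - <<'E'
import numpy as np
# tray target: turner x along tray yaw+pi/2 ; grip offset -20mm along it
c=np.array([.5386,.3847]);y=.226+np.pi/2
print(c-.02*np.array([np.cos(y),np.sin(y)]))
E
python3 plan.py .543 .365 .15 .226 .543 .365 .088 .226
```

```text
[0.54308162 0.36520859]
t 4.5 tcp [0.374 0.303 0.15 ] psi 1.708 j [-0.848  0.384  0.044  2.141 -0.03   0.615  0.925] w 0.0228 F [ 0.97  -0.165 -2.218]
[-0.352, 0.076, 0.0, 0.0, -0.0, 0.236] rows 7.9
[-0.351, 0.076, 0.124, 0.0, -0.0, 0.236] rows 1.0
```

step_arm(
  commands=[
    [-0.352,0.076,0,0,0,0.236,1],
    [-0.352,0.076,0,0,0,0.236,1],
    [-0.352,0.076,0,0,0,0.236,1],
    [-0.352,0.076,0,0,0,0.236,1],
    [-0.352,0.076,0,0,0,0.236,1],
    [-0.352,0.076,0,0,0,0.236,1],
    [-0.352,0.076,0,0,0,0.236,1],
    [-0.352,0.076,0,0,0,0.236,1],
    [-0.352,0.076,0.1,0,0,0.236,1],
    [-0.352,0.076,0.1,0,0,0.236,1],
  ],
)

```text
clock: 5.75
tcp_pos: [0.5402, 0.3636, 0.0962]
orientation: [-1.956, -2.455, 0.01]
contact_force: [-0.8, -0.5, -1.7]
grip_width: 0.0229
```

```bash
python3 plan.py .543 .365 .084 .226 .543 .365 .2 .226
python3 - <<'E'
from h import *
f=grab_frame("side");g=grab_frame("top");save(f,"s2.png",(200,60,360,180),3)
a=cv2.imread("pics/s2.png");b=cv2.resize(g["img"][130:250,100:260,::-1],None,fx=3,fy=3)
cv2.imwrite("pics/s2.png",cv2.resize(np.hstack([a,b]),(800,300)))
E
```

```text
t 5.75 tcp [0.54  0.364 0.096] psi 0.225 j [-0.97   0.721  0.402  1.769 -0.395  0.739 -0.135] w 0.0229 F [-0.825 -0.547 -1.651]
[0.001, 0.006, 0.024, -0.001, 0.0, -0.0] rows 0.2
[0.001, 0.005, -0.208, -0.001, 0.0, -0.0] rows 1.9
```

View pics/s2.png

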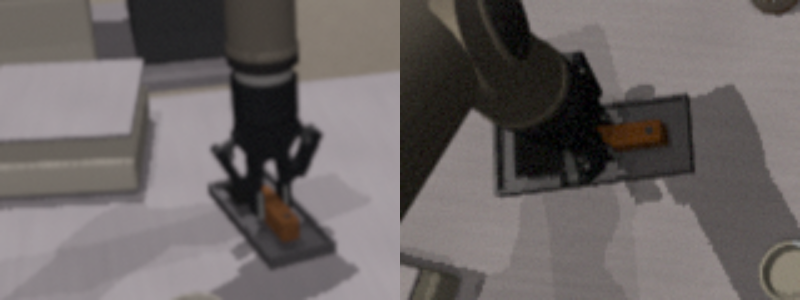

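The turner is aligned over the tray in both views. Lower it and let go with a small opening.

step_arm(
  commands=[
    [0,0.005,0.026,0,0,0,1],
    [0,0.005,0.026,0,0,0,1],
    [0,0.005,0.026,0,0,0,1],
    [0,0.005,0.026,0,0,0,0.15],
    [0,0.005,0.026,0,0,0,0.15],
    [0,0.005,0.026,0,0,0,0.15],
    [0,0.005,0.026,0,0,0,0.15],
    [0,0.005,-0.1,0,0,0,0.15],
    [0,0.005,-0.2,0,0,0,-1],
    [0,0.005,-0.2,0,0,0,-1],
  ],
)

```text
clock: 7.1
tcp_pos: [0.5479, 0.3662, 0.2049]
orientation: [1.958, 2.455, 0.014]
contact_force: [0.7, -0.5, -0.2]
grip_width: 0.0712
```

```bash
python3 plan.py .423 .156 .17 .3 .423 .156 .088 .3
```

```text
t 7.1 tcp [0.548 0.366 0.205] psi 0.224 j [-1.018  0.589  0.476  1.713 -0.329  0.911 -0.184] w 0.0712 F [ 0.699 -0.462 -0.172]
[-0.355, -0.338, 0.066, 0.001, -0.001, -0.012] rows 4.0
[-0.355, -0.339, 0.23, 0.001, -0.001, -0.012] rows 1.3
```

step_arm(
  commands=[
    [-0.355,-0.342,0.066,0,0,-0.012,-1],
    [-0.355,-0.342,0.066,0,0,-0.012,-1],
    [-0.355,-0.342,0.066,0,0,-0.012,-1],
    [-0.355,-0.342,0.066,0,0,-0.012,-1],
    [-0.355,-0.342,0.066,0,0,-0.012,-1],
    [-0.355,-0.342,0.066,0,0,-0.012,-1],
    [-0.355,-0.342,0.1,0,0,-0.012,-1],
    [-0.355,-0.342,0.1,0,0,-0.012,-1],
    [-0.355,-0.342,0.1,0,0,-0.012,-1],
    [-0.355,-0.342,0.1,0,0,-0.012,-1],
  ],
)

```text
clock: 8.35
tcp_pos: [0.4215, 0.1558, 0.1532]
orientation: [1.863, 2.527, 0.015]
contact_force: [-0.2, -1.0, -0.1]
grip_width: 0.0851
```

```bash
python3 plan.py .421 .156 .088 .3 .421 .156 .17 .3
python3 - <<'E'
from fit import *
f=grab_frame("side");g=grab_frame("top");save(f,"s3.png",(200,60,360,240),2.5)
print(fit("ramekin_a",(.421,.156,0),[f,g])); print(fit("turner",(.538,.385,1.8),[f,g],True))
a=cv2.imread("pics/s3.png");b=cv2.resize(g["img"][130:310,100:260,::-1],None,fx=2.5,fy=2.5)
cv2.imwrite("pics/s3.png",cv2.resize(np.hstack([a,b]),(800,450)))
E
```

```text
t 8.35 tcp [0.421 0.156 0.153] psi 0.3 j [-0.882  0.364  0.466  2.236 -0.297  0.588  0.105] w 0.0851 F [-0.218 -0.993 -0.097]
[0.0, -0.002, 0.13, 0.001, -0.001, 0.0] rows 1.0
[0.001, -0.001, -0.034, 0.001, -0.001, 0.0] rows 1.3
(array([0.4236, 0.1539]), np.float64(0.6511301942336425), 2)
(array([0.5407, 0.3852, 1.7787]), np.float64(0.7190329814306231), 2)
```

View pics/s3.png

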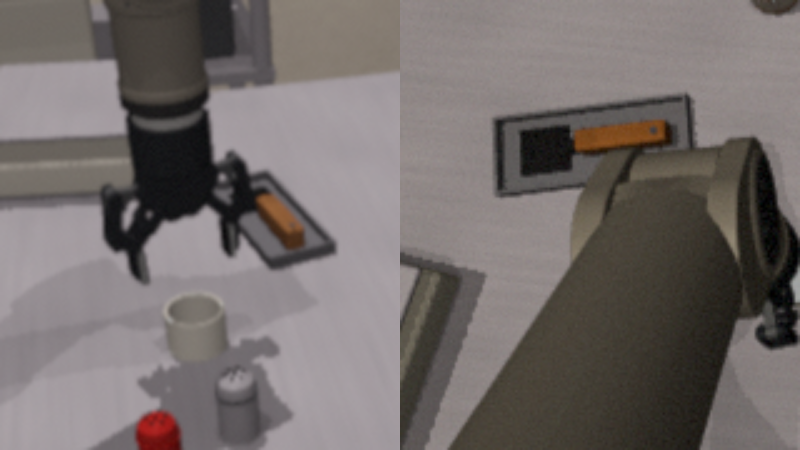

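The turner lies flat in the tray, and the open jaws are centred over ramekin_a. Grip it.

step_arm(
  commands=[
    [0,0,0.132,0,0,0,-1],
    [0,0,0.132,0,0,0,-1],
    [0,0,0.132,0,0,0,-1],
    [0,0,0.132,0,0,0,1],
    [0,0,0.132,0,0,0,1],
    [0,0,0.132,0,0,0,1],
    [0,0,0.132,0,0,0,1],
    [0,0,0.132,0,0,0,1],
    [0,0,-0.1,0,0,0,1],
    [0,0,-0.1,0,0,0,1],
  ],
  newtons=50,
)

```text
clock: 9.9
tcp_pos: [0.4208, 0.1549, 0.2053]
orientation: [1.865, 2.526, 0.015]
contact_force: [1.3, 1.8, -0.2]
grip_width: 0.061
```

```bash
python3 plan.py .535 -.342 .22 -.1  .535 -.342 .11 -.1
```

```text
t 9.9 tcp [0.421 0.155 0.205] psi 0.299 j [-0.978  0.265  0.568  2.207 -0.221  0.713  0.04 ] w 0.061 F [ 1.27   1.798 -0.236]
[-1.017, -0.074, -0.034, 0.001, -0.001, 0.064] rows 8.2
[-1.018, -0.076, 0.186, 0.001, -0.001, 0.064] rows 1.8
```

```bash
python3 plan.py .53 -.3 .22 -.1
```

```text
t 9.9 tcp [0.421 0.155 0.205] psi 0.299 j [-0.978  0.265  0.568  2.207 -0.221  0.713  0.04 ] w 0.061 F [ 1.27   1.798 -0.236]
[-0.934, -0.059, -0.034, 0.001, -0.001, 0.064] rows 7.5
```

step_arm(
  commands=[
    [-0.93,-0.06,-0.03,0,0,0.064,1],
    [-0.93,-0.06,-0.03,0,0,0.064,1],
    [-0.93,-0.06,-0.03,0,0,0.064,1],
    [-0.93,-0.06,-0.03,0,0,0.064,1],
    [-0.93,-0.06,-0.03,0,0,0.064,1],
    [-0.93,-0.06,-0.03,0,0,0.064,1],
    [-0.93,-0.06,-0.03,0,0,0.064,1],
    [-0.93,-0.06,-0.03,0,0,0.064,1],
    [-0.93,-0.06,-0.03,0,0,0.064,1],
    [-0.93,-0.06,-0.03,0,0,0.064,1],
  ],
)

```text
clock: 11.15
tcp_pos: [0.5289, -0.2972, 0.2186]
orientation: [-2.332, -2.105, -0.017]
contact_force: [-0.0, 0.4, -0.6]
grip_width: 0.0612
```

```bash
python3 plan.py .535 -.43 .2 -.1  .535 -.43 .092 -.1 .535 -.43 .2 -.1
```

```text
t 11.15 tcp [ 0.529 -0.297  0.219] psi -0.102 j [-0.077  0.536  0.672  1.839 -0.428  0.91   0.692] w 0.0612 F [-0.017  0.431 -0.633]
[-0.263, 0.039, 0.035, 0.001, -0.001, -0.0] rows 2.1
[-0.265, 0.038, 0.251, 0.001, -0.001, -0.0] rows 1.7
[-0.263, 0.039, 0.035, 0.001, -0.001, -0.0] rows 1.7
```

step_arm(
  commands=[
    [-0.265,0.038,0.03,0,0,0,1],
    [-0.265,0.038,0.03,0,0,0,1],
    [-0.265,0.038,0.03,0,0,0,1],
    [-0.265,0.038,0.03,0,0,0,1],
    [-0.265,0.038,0.15,0,0,0,1],
    [-0.265,0.038,0.22,0,0,0,1],
    [-0.265,0.038,0.251,0,0,0,1],
    [-0.265,0.038,0.251,0,0,0,1],
    [-0.265,0.038,0.251,0,0,0,1],
    [-0.265,0.038,0.251,0,0,0,1],
  ],
)

```text
clock: 12.4
tcp_pos: [0.5359, -0.4294, 0.0928]
orientation: [2.331, 2.106, 0.018]
contact_force: [-0.2, -0.1, -0.8]
grip_width: 0.061
```

```bash
python3 plan.py .535 -.43 .0915 -.1  .535 -.43 .2 -.1 .444 -.164 .2 -.35
```

```text
t 12.4 tcp [ 0.536 -0.429  0.093] psi -0.101 j [ 0.223  0.805  0.55   1.69  -0.565  0.808  0.935] w 0.061 F [-0.225 -0.08  -0.772]
[-0.001, -0.002, 0.003, 0.001, -0.001, -0.0] rows 0.0
[0.0, -0.0, -0.214, 0.001, -0.001, -0.0] rows 1.7
[0.511, -0.235, -0.212, 0.001, -0.002, 0.04] rows 4.5
```

step_arm(
  commands=[
    [0,0,0.003,0,0,0,1],
    [0,0,0.003,0,0,0,-1],
    [0,0,0.003,0,0,0,-1],
    [0,0,0.003,0,0,0,-1],
    [0,0,0.003,0,0,0,-1],
    [0,0,0.003,0,0,0,-1],
    [0,0,-0.12,0,0,0,-1],
    [0,0,-0.24,0,0,0,-1],
    [0,0,-0.24,0,0,0,-1],
    [0,0,-0.24,0,0,0,-1],
  ],
)

```text
clock: 13.65
tcp_pos: [0.5348, -0.4298, 0.2125]
orientation: [-2.331, -2.106, -0.019]
contact_force: [0.5, 0.8, -0.6]
grip_width: 0.0856
```

```bash
python3 plan.py .444 -.164 .17 -.1 .444 -.164 .11 -.1
```

```text
t 13.65 tcp [ 0.535 -0.43   0.212] psi -0.101 j [ 0.164  0.666  0.645  1.639 -0.473  0.995  0.868] w 0.0856 F [ 0.48   0.775 -0.591]
[0.51, -0.235, 0.088, 0.001, -0.001, -0.0] rows 4.5
[0.509, -0.236, 0.208, 0.001, -0.001, -0.0] rows 1.0
```

step_arm(
  commands=[
    [0.509,-0.236,0.08,0,0,0,-1],
    [0.509,-0.236,0.08,0,0,0,-1],
    [0.509,-0.236,0.08,0,0,0,-1],
    [0.509,-0.236,0.08,0,0,0,-1],
    [0.509,-0.236,0.08,0,0,0,-1],
    [0.509,-0.236,0.08,0,0,0,-1],
    [0.509,-0.236,0.08,0,0,0,-1],
    [0.509,-0.236,0.16,0,0,0,-1],
    [0.509,-0.236,0.249,0,0,0,-1],
    [0.509,-0.236,0.249,0,0,0,-1],
  ],
)

```text
clock: 14.9
tcp_pos: [0.4425, -0.1647, 0.0872]
orientation: [-2.33, -2.101, -0.013]
contact_force: [-0.0, 0.4, 0.9]
grip_width: 0.0857
```

```bash
python3 plan.py .444 -.164 .087 -.1 .535 -.34 .18 -.1
python3 - <<'E'
from h import *
f=grab_frame("side");g=grab_frame("top");save(f,"s4.png",(200,200,400,400),2)
a=cv2.imread("pics/s4.png");b=cv2.resize(g["img"][150:350,310:510,::-1],None,fx=2,fy=2)
cv2.imwrite("pics/s4.png",np.hstack([a,b]))
E
```

```text
t 14.9 tcp [ 0.443 -0.165  0.087] psi -0.103 j [-0.188  0.558  0.521  2.211 -0.592  0.509  0.692] w 0.0857 F [-0.044  0.413  0.909]
[0.002, 0.003, 0.0, 0.0, -0.001, -0.001] rows 0.0
[-0.328, 0.221, -0.188, 0.0, -0.001, -0.001] rows 3.5
```

View pics/s4.png

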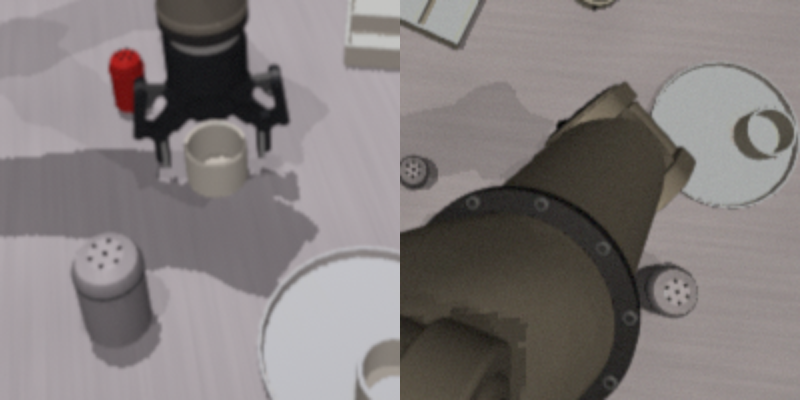

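Ramekin_a stands on the tray, and the jaws straddle ramekin_b. Grip it, lift and carry.

step_arm(
  commands=[
    [0,0,0,0,0,0,1],
    [0,0,0,0,0,0,1],
    [0,0,0,0,0,0,1],
    [0,0,0,0,0,0,1],
    [0,0,0,0,0,0,1],
    [0,0,-0.12,0,0,0,1],
    [0,0,-0.24,0,0,0,1],
    [-0.12,0.08,-0.24,0,0,0,1],
    [-0.24,0.16,-0.24,0,0,0,1],
    [-0.24,0.16,-0.24,0,0,0,1],
  ],
)

```text
clock: 16.25
tcp_pos: [0.5118, -0.2971, 0.2116]
orientation: [2.331, 2.098, 0.018]
contact_force: [0.0, 0.6, -0.9]
grip_width: 0.0612
```

```bash
python3 plan.py .535 -.34 .2 -.1 .535 -.34 .092 -.1
```

```text
t 16.25 tcp [ 0.512 -0.297  0.212] psi -0.105 j [-0.102  0.533  0.714  1.885 -0.458  0.882  0.734] w 0.0612 F [ 0.013  0.609 -0.935]
[-0.081, 0.055, 0.023, 0.002, -0.001, -0.001] rows 0.8
[-0.082, 0.052, 0.239, 0.002, -0.001, -0.001] rows 1.7
```

step_arm(
  commands=[
    [-0.082,0.053,0.03,0,0,0,1],
    [-0.082,0.053,0.03,0,0,0,1],
    [-0.082,0.053,0.14,0,0,0,1],
    [-0.082,0.053,0.21,0,0,0,1],
    [-0.082,0.053,0.239,0,0,0,1],
    [-0.082,0.053,0.24,0,0,0,1],
    [-0.082,0.053,0.24,0,0,0,1],
    [-0.082,0.053,0.24,0,0,0,-1],
    [-0.082,0.053,0.24,0,0,0,-1],
    [-0.082,0.053,0.24,0,0,0,-1],
  ],
)

```text
clock: 17.5
tcp_pos: [0.5357, -0.34, 0.0921]
orientation: [2.33, 2.098, 0.019]
contact_force: [0.0, 0.3, 0.5]
grip_width: 0.0851
```

```bash
python3 plan.py .535 -.34 .24 -.1 .333 -.303 .24 -.4 .333 -.303 .16 -.4
```

```text
t 17.5 tcp [ 0.536 -0.34   0.092] psi -0.105 j [ 0.064  0.748  0.577  1.832 -0.603  0.734  0.873] w 0.0851 F [0.02  0.328 0.509]
[0.001, 0.002, -0.296, 0.002, -0.001, -0.001] rows 2.4
[0.033, -0.407, -0.301, 0.002, -0.001, 0.047] rows 3.3
[0.032, -0.409, -0.141, 0.002, -0.001, 0.047] rows 1.3
```

step_arm(
  commands=[
    [0,0,-0.15,0,0,0,-1],
    [0,0,-0.3,0,0,0,-1],
    [0,0,-0.3,0,0,0,-1],
    [0.033,-0.408,-0.3,0,0,0.047,-1],
    [0.033,-0.408,-0.3,0,0,0.047,-1],
    [0.033,-0.408,-0.3,0,0,0.047,-1],
    [0.033,-0.408,-0.3,0,0,0.047,-1],
    [0.033,-0.408,-0.3,0,0,0.047,-1],
    [0.033,-0.408,-0.22,0,0,0.047,-1],
    [0.033,-0.408,-0.22,0,0,0.047,-1],
  ],
)

```text
clock: 18.75
tcp_pos: [0.3338, -0.3024, 0.1983]
orientation: [2.616, 1.737, 0.015]
contact_force: [-1.5, 0.5, -0.2]
grip_width: 0.0853
```

```bash
python3 plan.py .333 -.303 .106 -.4 .333 -.303 .26 -.4
python3 - <<'E'
from fit import *
f=grab_frame("side");g=grab_frame("top");save(f,"s5.png",(200,200,400,400),2)
print(fit("big_shaker",(.333,-.303,0),[f,g]));
for y in(-.34,-.43): print(fit("ramekin_a",(.535,y,0),[f,g],z=.004))
a=cv2.imread("pics/s5.png");b=cv2.resize(g["img"][150:350,310:510,::-1],None,fx=2,fy=2)
cv2.imwrite("pics/s5.png",np.hstack([a,b]))
E
```

```text
t 18.75 tcp [ 0.334 -0.302  0.198] psi -0.399 j [-0.118  0.355  0.875  2.216 -0.424  0.734  0.649] w 0.0853 F [-1.541  0.469 -0.175]
[-0.003, -0.002, 0.185, 0.001, -0.001, 0.0] rows 1.5
[-0.001, -0.0, -0.123, 0.001, -0.001, 0.0] rows 2.5
(array([ 0.3324, -0.3024]), np.float64(0.9340114583333333), 2)
(array([ 0.5353, -0.335 ]), np.float64(0.8999186552796848), 2)
(array([ 0.5352, -0.4313]), np.float64(0.9498397568954351), 2)
```

View pics/s5.png

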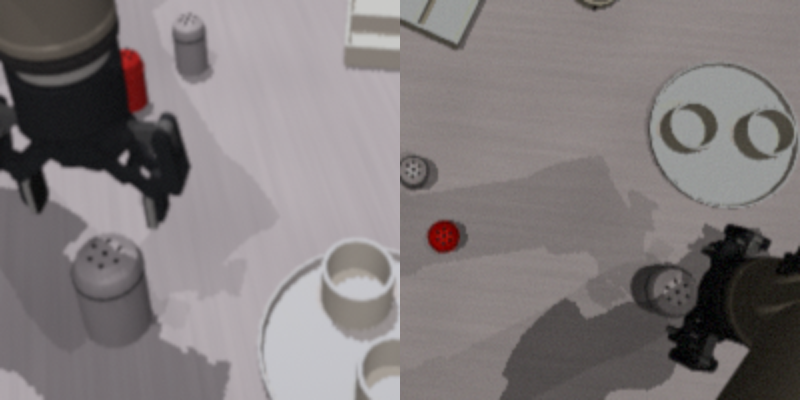

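Both ramekins stand on the tray, about 50 mm from its centre. The jaws are centred over the big shaker, so descend and grip.

step_arm(
  commands=[
    [0,-0.002,0.1,0,0,0,-1],
    [0,-0.002,0.185,0,0,0,-1],
    [0,-0.002,0.185,0,0,0,-1],
    [0,-0.002,0.185,0,0,0,1],
    [0,-0.002,0.185,0,0,0,1],
    [0,-0.002,0.185,0,0,0,1],
    [0,-0.002,0.185,0,0,0,1],
    [0,-0.002,0.185,0,0,0,1],
    [0,0,0.06,0,0,0,1],
    [0,0,-0.12,0,0,0,1],
  ],
  newtons=60,
)

```text
clock: 20.4
tcp_pos: [0.3328, -0.3033, 0.235]
orientation: [2.615, 1.732, 0.021]
contact_force: [2.4, -0.4, -0.1]
grip_width: 0.0569
```

```bash
python3 plan.py .45 -.15 .26 -.37 .64 .035 .25 -.37
```

```text
t 20.4 tcp [ 0.333 -0.303  0.235] psi -0.401 j [-0.213  0.289  0.976  2.19  -0.349  0.809  0.587] w 0.0569 F [ 2.401 -0.442 -0.093]
[0.374, 0.097, -0.046, 0.002, -0.001, -0.005] rows 3.1
[0.863, 0.302, -0.02, 0.002, -0.001, -0.005] rows 4.2
```

step_arm(
  commands=[
    [0.374,0.097,-0.05,0,0,-0.005,1],
    [0.374,0.097,-0.05,0,0,-0.005,1],
    [0.374,0.097,-0.05,0,0,-0.005,1],
    [0.863,0.302,-0.03,0,0,-0.005,1],
    [0.863,0.302,-0.03,0,0,-0.005,1],
    [0.863,0.302,-0.03,0,0,-0.005,1],
    [0.863,0.302,-0.03,0,0,-0.005,1],
    [0.863,0.302,-0.03,0,0,-0.005,1],
    [0.863,0.302,-0.03,0,0,-0.005,1],
    [0.863,0.302,-0.03,0,0,-0.005,1],
  ],
)

```text
clock: 21.65
tcp_pos: [0.639, 0.0337, 0.2562]
orientation: [2.588, 1.771, 0.02]
contact_force: [0.7, -0.1, -1.8]
grip_width: 0.0566
```

```bash
python3 plan.py .694 .048 .2 -.37 .694 .048 .15 -.37
```

```text
t 21.65 tcp [0.639 0.034 0.256] psi -0.371 j [-0.72   0.586  0.826  1.739 -0.5    1.024 -0.086] w 0.0566 F [ 0.728 -0.054 -1.756]
[0.066, 0.091, 0.114, 0.002, -0.001, -0.0] rows 1.3
[0.065, 0.09, 0.214, 0.002, -0.001, -0.0] rows 0.8
```

step_arm(
  commands=[
    [0.066,0.09,0.05,0,0,0,1],
    [0.066,0.09,0.114,0,0,0,1],
    [0.066,0.09,0.114,0,0,0,1],
    [0.066,0.09,0.18,0,0,0,1],
    [0.066,0.09,0.212,0,0,0,1],
    [0.066,0.09,0.212,0,0,0,1],
    [0.066,0.09,0.212,0,0,0,1],
    [0.066,0.09,0.212,0,0,0,1],
    [0.066,0.09,0.212,0,0,0,1],
    [0.066,0.09,0.212,0,0,0,1],
  ],
)

```text
clock: 22.9
tcp_pos: [0.6945, 0.0485, 0.1513]
orientation: [2.588, 1.771, 0.021]
contact_force: [0.0, -0.0, -0.3]
grip_width: 0.0566
```

```bash
python3 plan.py .694 .048 .111 -.37 .694 .048 .25 -.37
python3 - <<'E'
from fit import *
f=grab_frame("side");g=grab_frame("top");save(f,"s6.png",(320,110,480,270),2.5)
print(fit("big_shaker",(.694,.048,0),[f],z=.045))
a=cv2.imread("pics/s6.png");b=cv2.resize(g["img"][80:240,250:410,::-1],None,fx=2.5,fy=2.5)
cv2.imwrite("pics/s6.png",np.hstack([a,b]))
E
```

```text
t 22.9 tcp [0.695 0.049 0.151] psi -0.371 j [-0.621  0.783  0.715  1.659 -0.62   0.924 -0.041] w 0.0566 F [ 0.01  -0.006 -0.322]
[-0.002, -0.002, 0.08, 0.002, -0.001, -0.0] rows 0.6
[0.0, 0.002, -0.197, 0.002, -0.001, -0.0] rows 2.2
(array([0.6935, 0.0451]), np.float64(0.9569138276553106), 1)
```

View pics/s6.png

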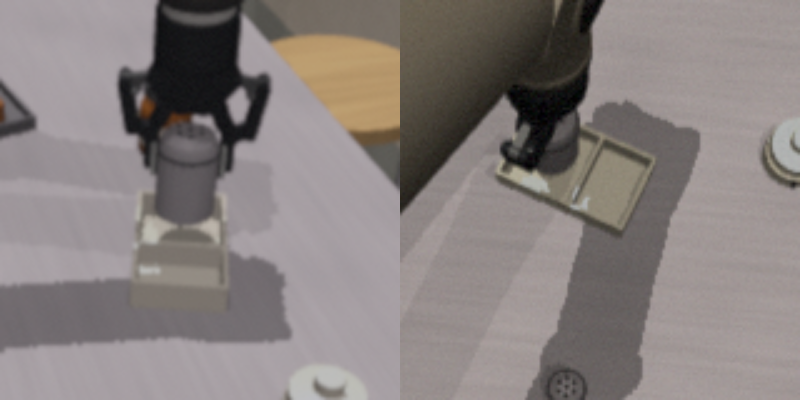

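The big shaker is centred over the big bay. Lower it, release and rise.

step_arm(
  commands=[
    [0,0,0.04,0,0,0,1],
    [0,0,0.07,0,0,0,1],
    [0,0,0.082,0,0,0,1],
    [0,0,0.082,0,0,0,1],
    [0,0,0.082,0,0,0,-0.8],
    [0,0,0.082,0,0,0,-0.8],
    [0,0,0.082,0,0,0,-0.8],
    [0,0,0.082,0,0,0,-0.8],
    [0,0,-0.05,0,0,0,-0.8],
    [0,0,-0.18,0,0,0,-0.8],
  ],
)

```text
clock: 24.3
tcp_pos: [0.6929, 0.0483, 0.2356]
orientation: [2.589, 1.771, 0.017]
contact_force: [1.0, 0.4, 0.4]
grip_width: 0.0769
```

```bash
python3 plan.py .4445 .0077 .24 -.37 .4445 .0077 .16 -.37
```

```text
t 24.3 tcp [0.693 0.048 0.236] psi -0.371 j [-0.663  0.693  0.786  1.612 -0.548  1.056 -0.092] w 0.0769 F [1.039 0.446 0.412]
[-0.256, -0.433, -0.015, 0.002, -0.001, -0.0] rows 4.0
[-0.257, -0.435, 0.145, 0.002, -0.001, -0.0] rows 1.3
```

step_arm(
  commands=[
    [-0.256,-0.434,-0.02,0,0,0,-0.6],
    [-0.256,-0.434,-0.02,0,0,0,-0.6],
    [-0.256,-0.434,-0.02,0,0,0,-0.6],
    [-0.256,-0.434,-0.02,0,0,0,-0.6],
    [-0.256,-0.434,-0.02,0,0,0,-0.6],
    [-0.256,-0.434,-0.02,0,0,0,-0.6],
    [-0.256,-0.434,-0.02,0,0,0,-0.6],
    [-0.256,-0.434,0.1,0,0,0,-0.6],
    [-0.256,-0.434,0.13,0,0,0,-0.6],
    [-0.256,-0.434,0.13,0,0,0,-0.6],
  ],
)

```text
clock: 25.55
tcp_pos: [0.4455, 0.0072, 0.1664]
orientation: [2.589, 1.77, 0.012]
contact_force: [0.2, -0.9, 0.2]
grip_width: 0.0683
```

```bash
python3 plan.py .4445 .0077 .102 -.37 .4445 .0077 .23 -.37
python3 - <<'E'
from fit import *
f=grab_frame("side");g=grab_frame("top");save(f,"s7.png",(220,110,420,310),2)
print(fit("small_shaker",(.444,.008,0),[f]));print(fit("big_shaker",(.694,.048,0),[f,g],z=.004))
a=cv2.imread("pics/s7.png");b=cv2.resize(g["img"][80:280,250:450,::-1],None,fx=2,fy=2)
cv2.imwrite("pics/s7.png",np.hstack([a,b]))
E
```

```text
t 25.55 tcp [0.445 0.007 0.166] psi -0.372 j [-0.839  0.416  0.839  2.252 -0.513  0.658  0.   ] w 0.0683 F [ 0.198 -0.87   0.228]
[-0.0, -0.003, 0.129, 0.001, -0.0, -0.0] rows 1.0
[0.001, -0.001, -0.127, 0.001, -0.0, -0.0] rows 2.0
(array([0.4466, 0.0071]), np.float64(0.8976377952755905), 1)
(array([0.6952, 0.0469]), np.float64(0.8614693131409692), 2)
```

View pics/s7.png

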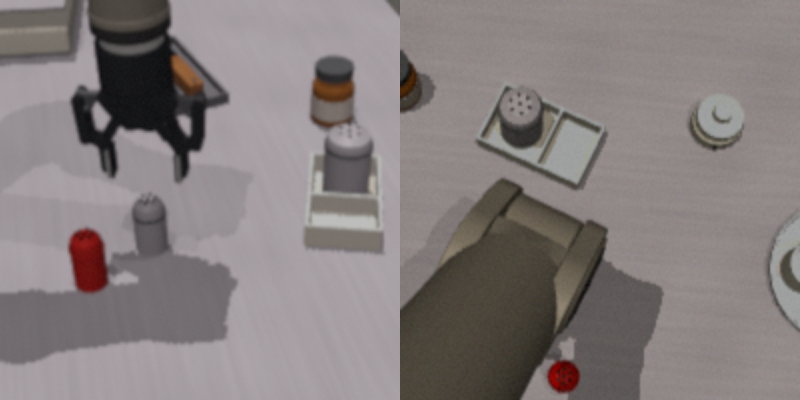

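The big shaker stands in its bay, and the jaws are centred over the steel small shaker (left crop (150,225)). The red one at (88,260) is clear. Grip and lift.

step_arm(
  commands=[
    [0,0,0.08,0,0,0,-0.6],
    [0,0,0.128,0,0,0,-0.6],
    [0,0,0.128,0,0,0,-0.6],
    [0,0,0.128,0,0,0,1],
    [0,0,0.128,0,0,0,1],
    [0,0,0.128,0,0,0,1],
    [0,0,0.128,0,0,0,1],
    [0,0,0.128,0,0,0,1],
    [0,0,0,0,0,0,1],
    [0,0,-0.14,0,0,0,1],
  ],
  newtons=50,
)

```text
clock: 27.05
tcp_pos: [0.4448, 0.0073, 0.231]
orientation: [2.588, 1.77, 0.018]
contact_force: [1.2, 2.1, 0.9]
grip_width: 0.0365
```

```bash
python3 plan.py .668 -.02 .24 -.37 .668 -.02 .15 -.37
```

```text
t 27.05 tcp [0.445 0.007 0.231] psi -0.372 j [-1.005  0.295  1.012  2.209 -0.356  0.792 -0.133] w 0.0365 F [1.196 2.138 0.869]
[0.111, 0.436, -0.012, 0.002, -0.001, -0.0] rows 3.6
[0.11, 0.434, 0.168, 0.002, -0.001, -0.0] rows 1.4
```

step_arm(
  commands=[
    [0.11,0.435,-0.02,0,0,0,1],
    [0.11,0.435,-0.02,0,0,0,1],
    [0.11,0.435,-0.02,0,0,0,1],
    [0.11,0.435,-0.02,0,0,0,1],
    [0.11,0.435,-0.02,0,0,0,1],
    [0.11,0.435,-0.02,0,0,0,1],
    [0.11,0.435,-0.02,0,0,0,1],
    [0.11,0.435,0.1,0,0,0,1],
    [0.11,0.435,0.168,0,0,0,1],
    [0.11,0.435,0.168,0,0,0,1],
  ],
)

```text
clock: 28.3
tcp_pos: [0.6662, -0.0195, 0.1476]
orientation: [2.591, 1.772, 0.011]
contact_force: [0.2, -0.8, 0.1]
grip_width: 0.0367
```

```bash
python3 plan.py .668 -.02 .107 -.37 .668 -.02 .25 -.37
python3 - <<'E'
from fit import *
f=grab_frame("side");g=grab_frame("top");save(f,"s8.png",(320,110,480,270),2.5)
print(fit("small_shaker",(.668,-.02,0),[f,g],z=.046))
a=cv2.imread("pics/s8.png");b=cv2.resize(g["img"][80:240,250:410,::-1],None,fx=2.5,fy=2.5)
cv2.imwrite("pics/s8.png",np.hstack([a,b]))
E
```

```text
t 28.3 tcp [ 0.666 -0.02   0.148] psi -0.371 j [-0.561  0.761  0.746  1.736 -0.644  0.898  0.092] w 0.0367 F [ 0.173 -0.766  0.136]
[0.0, 0.003, 0.081, 0.001, -0.001, -0.0] rows 0.6
[0.001, 0.005, -0.205, 0.001, -0.001, -0.0] rows 2.3
(array([ 0.6641, -0.0229]), np.float64(0.9332129963898917), 1)
```

View pics/s8.png

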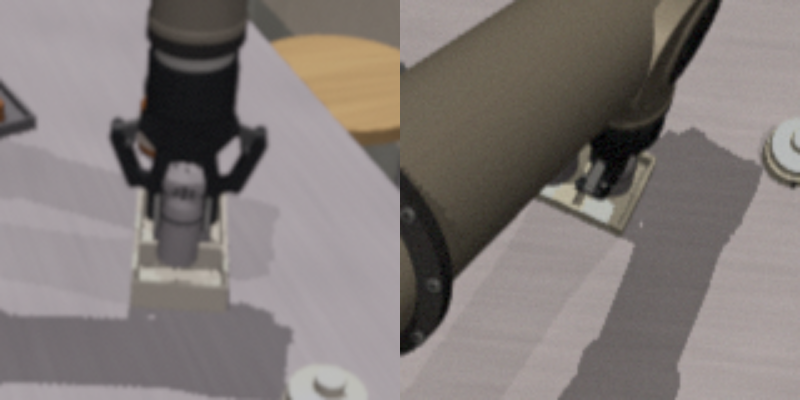

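It is centred over the small bay. Lower it, release with a modest opening and rise.

step_arm(
  commands=[
    [0,0.003,0.04,0,0,0,1],
    [0,0.003,0.07,0,0,0,1],
    [0,0.003,0.081,0,0,0,1],
    [0,0.003,0.081,0,0,0,1],
    [0,0.003,0.081,0,0,0,-0.25],
    [0,0.003,0.081,0,0,0,-0.25],
    [0,0.003,0.081,0,0,0,-0.25],
    [0,0.003,0.081,0,0,0,-0.25],
    [0,0.003,-0.05,0,0,0,-0.25],
    [0,0.003,-0.2,0,0,0,-0.25],
  ],
)

```text
clock: 29.75
tcp_pos: [0.6691, -0.0212, 0.2375]
orientation: [2.588, 1.768, 0.019]
contact_force: [0.8, 1.3, 0.8]
grip_width: 0.0532
```

```bash
python3 plan.py .44 .08 .35 -.37
```

```text
t 29.75 tcp [ 0.669 -0.021  0.238] psi -0.372 j [-0.61   0.665  0.831  1.68  -0.562  1.035  0.033] w 0.0532 F [0.811 1.272 0.814]
[0.024, -0.497, -0.231, 0.002, -0.001, -0.0] rows 4.4
```

step_arm(
  commands=[
    [0,0,-0.1,0,0,0,-0.25],
    [0.024,-0.496,-0.23,0,0,0,-0.25],
    [0.024,-0.496,-0.23,0,0,0,-0.25],
    [0.024,-0.496,-0.23,0,0,0,-0.25],
    [0.024,-0.496,-0.23,0,0,0,-0.25],
    [0.024,-0.496,-0.23,0,0,0,-0.25],
    [0.024,-0.496,-0.23,0,0,0,-0.25],
    [0.024,-0.496,-0.23,0,0,0,-0.25],
    [0.024,-0.496,-0.23,0,0,0,-0.25],
    [0.024,-0.496,-0.23,0,0,0,-0.25],
  ],
)

```text
clock: 31.0
tcp_pos: [0.4413, 0.0792, 0.3492]
orientation: [2.588, 1.765, 0.018]
contact_force: [-0.6, 0.6, -0.8]
grip_width: 0.0534
```

Run:
```python
from fit import *
f=grab_frame("side");g=grab_frame("top");fs=[f,g]
c=np.array([.6829,.0197]);th=-.366;R=np.array([[np.cos(th),np.sin(th)],[-np.sin(th),np.cos(th)]])
for n,p in [("big_shaker",(.694,.048,0)),("small_shaker",(.668,-.02,0))]:
    x,q,k=fit(n,p,fs,z=.004);print(n,x,"in caddy",R@(x-c),q,k)
for y in(-.34,-.43):
    x,q,k=fit("ramekin_a",(.535,y,0),fs,z=.004);print("ram",x,"dist",np.hypot(*(x-[.535,-.3866])),q,k)
x,q,k=fit("turner",(.538,.385,1.8),fs,True,.004);th=.226;R=np.array([[np.cos(th),np.sin(th)],[-np.sin(th),np.cos(th)]])
print("turner",x,R@(x[:2]-[.5386,.3847]),q,k)
for t in("mustard_jar","timer"): print(t,[back(h,tip_of(t,h)[0]["point"],0)[:2] for h in fs])
a=cv2.resize(f["img"][50:,150:510,::-1],(400,390));b=cv2.resize(g["img"][:,130:530,::-1],(400,400))[5:395]
cv2.imwrite("pics/s9.png",np.hstack([a,b]))
```

```text
big_shaker [0.6945 0.0481] in caddy [0.0007 0.0307] 0.8221781263189152 2
small_shaker [ 0.6694 -0.0242] in caddy [ 0.0031 -0.0458] 0.8116701386696967 2
ram [ 0.5352 -0.3372] dist 0.04939185437321383 0.9198755623624006 2
ram [ 0.5363 -0.4328] dist 0.046219517776792444 0.9446902079927425 2
turner [0.5415 0.3835 1.7686] [ 0.0026 -0.0019] 0.6739984220215657 2
mustard_jar [array([0.7296, 0.2091]), array([0.7358, 0.2158])]
timer [array([ 0.7247, -0.2096]), array([ 0.7296, -0.2116])]
```

View pics/s9.png

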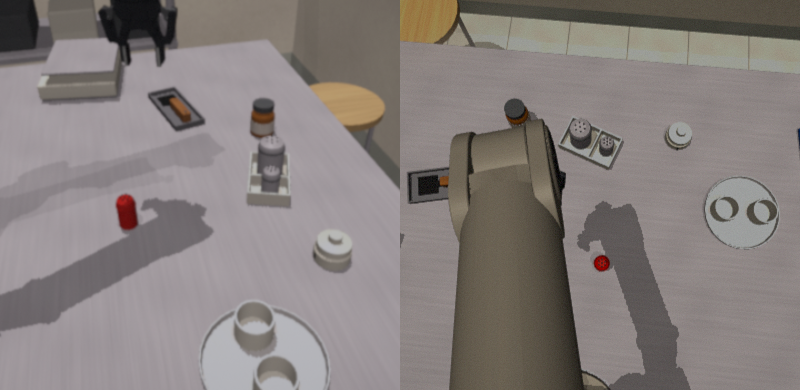

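All five things are in place and upright, and the bystanders are where they were. Handing in.

```bash
python3 -c "
from bench import r
print(r.hand_in())"
```

```text
the job is handed in; nothing more can be done
None
```

All five things are sorted, and I handed the job in at about 31 s of the 134 s allowed. No verdict came back.

Last checks, from both cameras with the arm clear:

| Thing | Measured place | Limit |
|---|---|---|
| Big shaker in caddy frame | x +1 mm, y +31 mm | x ±26, y 14 to 46 |
| Small shaker in caddy frame | x +3 mm, y −46 mm | x ±26, y −56 to −28 |
| Ramekins from tray centre | 49 mm and 46 mm | under 66 mm |
| Turner in long tray frame | x +3 mm, y −2 mm | x ±22, y ±26 |

- **Upright:** everything looked upright or flat in the last picture. I judged tilt and standing on the floor by eye and from the release heights; I did not measure them.
- **Bystanders:** the networks put the jar and the timer within about 1 cm of their first readings, which is within their usual scatter. The gripper stayed clear of both, and of the red look-alike.
- **Weaker checks:** the last turner and shaker fits matched their outlines less well (0.67 to 0.82), because the arm or the holder walls hid parts of them. The earlier clear views agreed with them.

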